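# Start the lock bolt of a bench shaker and hold it

## Task

The shaker is to be carried to another bench, so lock its tray: slide the tray by its grab bar until the tapped hole sits under the tip of the loose hexagon bolt in the bracket and the bolt falls into it. So as not to cross the coarse right-hand thread, first turn the bolt backward (counter-clockwise from above) just until its thread drops in by 6 mm, and only then forward about one full turn. Finish while holding: keep the fingers closed on the head of the started bolt for the colleague who brings the spanner, and leave the beaker, jar and flask alone.

Things in the scene. Friction and masses are not known exactly. Their poses are not given: they have to be found in the camera images.
- shaker: Bench shaker, fixed: white housing 190 x 320 mm (x, y), 49 mm high, two rods along y on top; a grey bracket at its rear (+x) reaches over the tray with an arm 40 mm wide whose upper side is 117 mm above the worktop. Origin: on the worktop, below the housing's middle and the bolt's axis; x to the rear, y along the rods, z up. Yaw within 0.25 rad of the world's axes.
- tray_hole (a point): Middle of the tapped hole, on the upper face of the 46 mm square steel nut plate in the middle of the aluminium tray (150 x 280 mm, face 76 mm above the worktop). Countersunk mouth, 25 mm wide: the bolt's tip slides in when within about 8 mm of the middle and then centres the tray if the tray is free to move. Axes as the shaker's.
- tray (a joint): Position of the tray along the shaker's y, m: 0 = hole under the bolt; starts between -0.055 and -0.025 (tray on the -y side), stops at -0.07 and +0.05. Runs freely (0.5 N). The blue rack is fastened to the tray.
- tray_bar (a point): Middle of the tray's grab bar: round steel bar 10 mm thick, 68 mm of it level along the tray's x, its middle 36 mm above the tray's face (112 mm above the worktop), at x = -10 mm, y = -118 mm from the hole. Grip it from above, fingers closing along y.
- bolt_head (a point): Centre of the upper face of the bolt's head: steel hexagon 30 mm across flats, 22 mm high with a 28 mm round collar below; turns with the bolt; its x axis is square to a pair of flats (others every 60 degrees). 173 mm above the worktop while the tip rides on the tray. Finger tips must stay above the bracket arm (117 mm).
- bolt_tip (a point): Lower end of the bolt on its axis (13 mm pilot with a rounded end), 97 mm below the centre of the head's upper face.
- lock_lift (a joint): How far the bolt has sunk, m: 0 = tip on the tray; 0.0135 to 0.015 = fallen into the hole, thread resting on the nut's first thread; about 0.019 = thread dropped in (less if turned back beyond the drop), then 0.006 more per forward turn. The bolt (0.3 kg) sinks by its own weight; a tight grip holds it up. Threaded in, it has up to 2 mm axial play.
- lock_bolt (a joint): Turn of the bolt, rad, growing clockwise seen from above (forward, screwing in). Starts between 0.45 and 1.2; turned backward with the tip in the hole, the thread drops between about 0 and -0.2. Turns easily (0.02 N m).
- beaker: Glass beaker, 70 mm wide, 88 mm high, standing to the right of the shaker; origin under its middle. Leave alone.
- sample_jar: White sample jar with green lid, 55 mm wide, 76 mm high, to the right of the shaker; origin under its middle. Leave alone.
- flask: Conical glass flask, 66 mm wide, 102 mm high, behind and to the right of the shaker; origin under its middle. Leave alone.

How it is judged:
On the way, in this order (a step that is already met when the one before it is completed fails the run):
1. the tray's hole is under the bolt and the bolt has fallen into it (horizontal distance between tray_hole and bolt_tip below 0.0025 m and value of joint lock_lift between 0.0115 and 0.0158 m), for 0.2 s.
2. turned backward until the thread has dropped in (value of joint lock_bolt below 0.2 rad and value of joint lock_lift above 0.0168 m), for 0.1 s.
At the end, for the whole second after the job is handed in: The bolt is in the tray's hole (within 2.5 mm sideways), screwed in about one turn past the drop (0.7 to 1.3 turns, sunk 21.2 to 29 mm), still, and the fingers are closed on its head with at least 3 N (value of joint lock_bolt between 4.3 and 8.2 rad and value of joint lock_lift between 0.0212 and 0.029 m and horizontal distance between tray_hole and bolt_tip below 0.0025 m and contact force between the fingers and lock_bolt above 3 N and velocity of joint lock_bolt between -0.2 and 0.2 rad/s); the arm keeps its last pose, push and grip.
It fails at once if the bolt screwed forward before its thread has dropped in (value of joint lock_bolt above 2.2 rad and value of joint lock_lift below 0.0185 m).
It fails at once if the bolt turned back half a turn or more beyond the drop (value of joint lock_bolt below -3.3 rad).
It fails at once if the beaker pushed or tipped (distance of beaker from where it was at the start of the episode above 0.02 m or angle between beaker's own z axis and vertical above 0.3 rad).
It fails at once if the sample jar pushed or tipped (distance of sample_jar from where it was at the start of the episode above 0.02 m or angle between sample_jar's own z axis and vertical above 0.3 rad).
It fails at once if the flask pushed or tipped (distance of flask from where it was at the start of the episode above 0.02 m or angle between flask's own z axis and vertical above 0.3 rad).
It also fails if it takes over 67 s, if anything falls off the work surface, if the arm or the gripper's body presses on something with over 40 N, if the wrist force passes 120 N, or if a joint passes its speed limit or range.

## Robot

A 6-joint arm with a two-finger parallel gripper is mounted at the origin on a cart in front of the work surface, level with it; the furniture and walls round the work are solid. World frame = base frame: x ahead of the robot, y to its left, z up, the work surface at z = 0. Lengths are in m, angles in rad, forces in N, time in s.
With the tool pointing down it reaches from about 0.375 to 0.9 m from the base axis. Payload 3.1 kg.
Tool frame: the origin (TCP) lies at the very end of the fingers, on their centre line; the grasp point (between the pads) lies 19 mm behind it; z points along the fingers, y is the line along which they close (so a half turn about z gives the same grasp; the last joint's range is limited). The gripper opens to 85 mm and grips with 20 to 120 N. Pads are 22 mm wide; open, the fingers measure 114 mm over their backs; the gripper's body (76 mm by 85 mm) begins 54 mm behind the grasp point. The pads swing forward as they close: fully open they stand 13 mm farther back than shut.
Start: joints at [-1.419, 0.527, 1.433, -0, 1.181, -0.178], TCP at [0.202, -0.591, 0.231] pointing down, gripper open.
Joint ranges: [-3.08, 3.08], [-0.75, 2.2], [0.22, 2.44], [-1.43, 4.57], [0, 2.65], [-2.85, 2.85]. Speed limits (rad/s): [2.79, 2.79, 3.14, 3.14, 3.14, 3.14].

## Interface

Orientations are given as a unit quaternion [x, y, z, w].
In Python, from station import sense, snapshot, camera_params, sign_off gives the robot as it stands.
- The arm moves only by the shell command python3 -m handwheel 'ROWS' [OPENING] [FORCE]. ROWS is JSON, a list that holds one entry, the list of rows, each a list of 4 numbers: the shift along the tool's x, y, z in units of 25 mm (1.0 is 25 mm), then the turn about the tool's z in units of 6 degrees (1.0 is 6 degrees). A call has 1 to 20 rows; each row shifts and turns the commanded pose from where the row before left it, along the tool's axes as they then stand; what a row does not reach is not made up. A row lasts 1/8 s, in which the tool goes at most 62.5 mm and 10.7 degrees, less where a joint would pass 70% of its speed; a pose out of reach is approached as far as the arm can. A call is refused whole if a number of a shift passes 1 or a number of a turn 1, either way. A call with a gripper value outside its range is refused whole. OPENING is the finger opening in mm, from 0 to 85.4, set as the call begins (- or left out, the last holds). The fingers move at their own pace and stop on an object; FORCE is the grip in N (left out, the last holds). Time passes only in rows, so rows that do not move let the fingers close. It gives the time, the measured TCP pose, the force, the opening and the grip force at its end, in the units of the state.
- sense(): the state, without advancing time (a new reading comes with each control period).
- snapshot(name): name is "side" or "top"; returns (picture, depth): 480x640x3 uint8, red, green, blue; 480x640 float32, m along the optical axis (not along the pixel's ray), 0 where there is no reading.
- camera_params(name): a dict with "mtx" (3x3 intrinsics, pixels), "extrinsics" (4x4, takes a point from camera to world coordinates). Camera axes: x right, y up, looking along -z (the intrinsics and any distortion apply to the point x, -y, -z); pixel columns grow to the right and rows downward; lengths in m; the calibration is good to about 2 mm. A picture is of the moment at which its call begins. camera_params takes no time and is no camera call.
- sign_off(): hands the job in; it is judged then, once.
The state is a dict: "t": time; "q": joint angles; "qd": joint speeds; "tau": joint torques, N m; "tcp_pos": TCP position; "tool_rot": TCP orientation; "force": force on the tool from outside, world axes, zero at the start; "ft_torque": the same for the moment, N m; "finger_gap": opening from 0.0 (shut) to 1.0 (fully open); "gripper_force": force on a finger pad.
Only numpy, scipy, OpenCV 4.12 (cv2) and the standard library are available. Lean on these libraries where they do the work, as an engineer would, in place of code of your own. Each camera call takes 0.05 s, during which the arm holds its last target. There are 200 camera calls.

## Working session

There is one attempt and no reset: what is moved stays moved. The work goes in short steps, Python scripts to look and compute and a shell command to move; the robot and the scene stay as the last step left them, time stands still between calls to the robot, and variables do not carry over. Pictures are saved under pics/ and viewed, at most 10 in all, crops included, and the job is handed in when it is done.

```bash
mkdir -p pics; ls; python3 - <<'E'
from station import *
import cv2,numpy as np
for n in("top","side"):
    p,d=snapshot(n); cv2.imwrite(f"pics/{n}0.png",p[:,:,::-1]); np.savez(f"{n}0.npz",p=p,d=d)
    c=camera_params(n); print(n,np.round(c["mtx"],1).tolist(),np.round(c["extrinsics"],3).tolist(),c.keys())
s=sense(); print(s)
E
```

```text
pics
top [[524.6, 0.0, 318.4], [0.0, 524.6, 238.8], [0.0, 0.0, 1.0]] [[0.011, 0.987, -0.161, 0.417], [-1.0, 0.007, -0.028, -0.196], [-0.026, 0.161, 0.987, 1.153], [0.0, 0.0, 0.0, 1.0]] dict_keys(['mtx', 'extrinsics'])
side [[532.9, 0.0, 318.8], [0.0, 532.9, 241.6], [0.0, 0.0, 1.0]] [[-0.988, 0.094, -0.123, 0.451], [-0.154, -0.501, 0.852, 0.567], [0.018, 0.861, 0.509, 0.585], [0.0, 0.0, 0.0, 1.0]] dict_keys(['mtx', 'extrinsics'])
{'t': 0.1, 'q': array([-1.41948130e+00,  5.28388235e-01,  1.43376800e+00,  2.53971136e-05,
        1.18139342e+00, -1.78495832e-01]), 'qd': array([-0.00067585, -0.00223743, -0.00562011,  0.00258532, -0.00135549,
        0.00036998]), 'tau': array([ 3.43000493e-04, -4.43302882e+01, -1.78587878e+01, -3.18944540e-04,
        3.89159672e-03, -7.47352772e-06]), 'tcp_pos': array([ 0.20235456, -0.59066244,  0.23042419]), 'tool_rot': array([ 9.86434205e-01,  1.64154199e-01,  2.50399135e-05, -9.78252340e-04]), 'force': array([0.29035366, 0.2335941 , 0.44153818]), 'ft_torque': array([-0.00583027, -0.01472465, -0.00234062]), 'gripper_force': 0.0, 'finger_gap': 1.001823518010907}
```

View pics/top0.png

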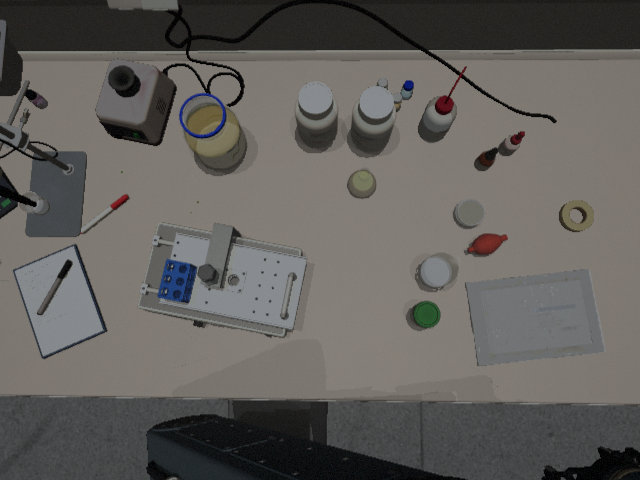

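View pics/side0.png

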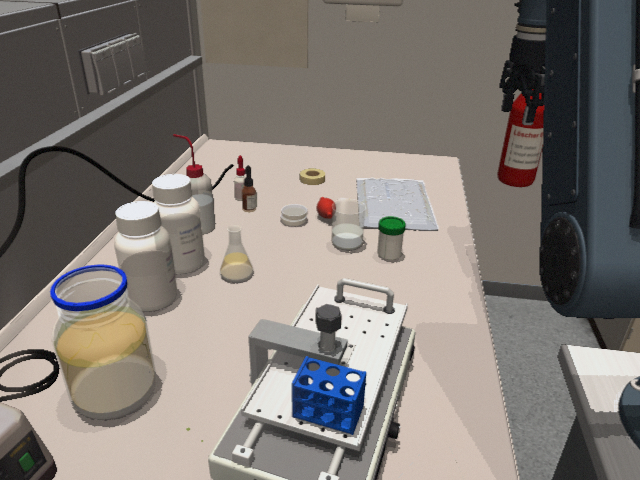

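The top view shows the bolt head near (207,272), hole near (233,279) and grab bar near (288,296). In the side view the bolt head is at (328,318) and the bar at (365,292). Next I'll zoom in for exact pixels.

```bash
cat > h.py <<'E'
from station import *
import cv2,numpy as np
def ray(n,u,v):
    c=camera_params(n);M=c["mtx"];E=np.array(c["extrinsics"])
    d=np.array([(u-M[0][2])/M[0][0],-(v-M[1][2])/M[1][1],-1.]);return E[:3,3],E[:3,:3]@d
def at(n,u,v,z):
    o,d=ray(n,u,v);return o+d*(z-o[2])/d[2]
def proj(n,P):
    c=camera_params(n);M=np.array(c["mtx"]);E=np.array(c["extrinsics"])
    p=E[:3,:3].T@(np.asarray(P)-E[:3,3]);return np.array([M[0,2]+M[0,0]*p[0]/-p[2],M[1,2]-M[1,1]*p[1]/-p[2]])
def tri(a,b):
    (o,d),(p,e)=ray(*a),ray(*b)
    s=np.linalg.lstsq(np.c_[d,-e],p-o,rcond=None)[0];A=o+d*s[0];B=p+e*s[1];return (A+B)/2,np.linalg.norm(A-B)
E
python3 - <<'E'
from h import *
t=cv2.imread("pics/top0.png")[215:345,135:315]; s=cv2.imread("pics/side0.png")[270:370,240:420]
a=cv2.resize(t,None,fx=4,fy=4,interpolation=cv2.INTER_CUBIC);cv2.imwrite("pics/topc.png",cv2.convertScaleAbs(a,alpha=1.4))
b=cv2.resize(s,None,fx=4,fy=4,interpolation=cv2.INTER_CUBIC);cv2.imwrite("pics/sidec.png",cv2.convertScaleAbs(b,alpha=1.8))
E
```

```text
(no output)
```

View pics/topc.png

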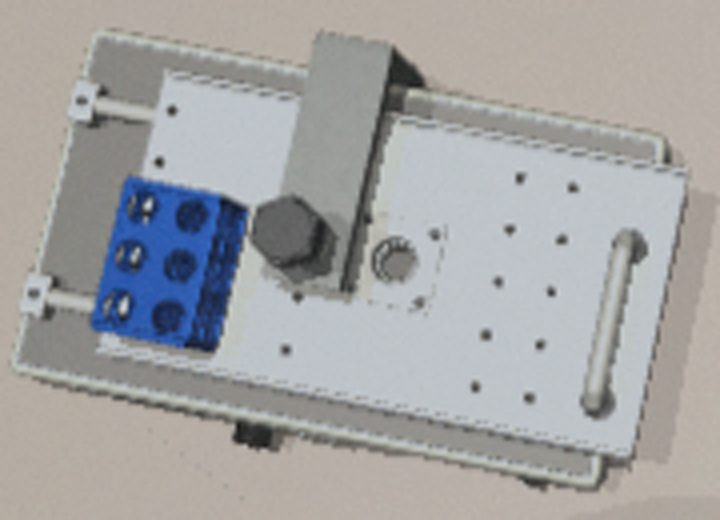

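View pics/sidec.png

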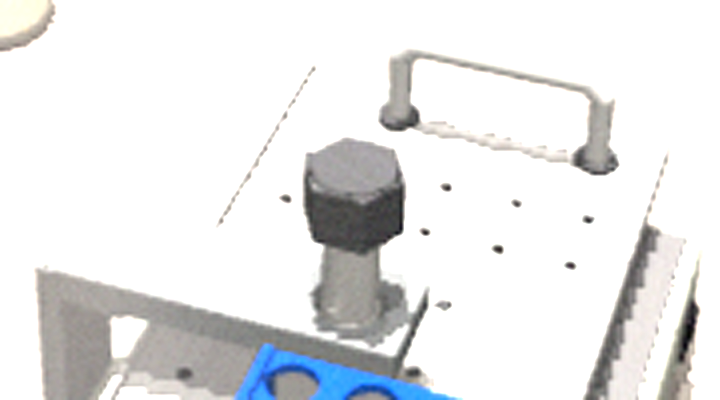

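Crop pixels (4x): in the top crop the head face centre is about (286,230), the bar runs (626,240) to (594,402), the hole is at (396,260), and the housing corners are (97,33), (662,138), (602,486), (15,370). In the side crop the head face centre is about (353,167), and the bar's ends are (404,53) and (605,100).

```bash
python3 - <<'E'
from h import *
np.set_printoptions(precision=4,suppress=True)
T=lambda x,y:("top",135+(x+.5)/4-.5,215+(y+.5)/4-.5); S=lambda x,y:("side",240+(x+.5)/4-.5,270+(y+.5)/4-.5)
ang=lambda v:np.degrees(np.arctan2(v[1],v[0]))
C=[at(*T(*p),.049) for p in((97,33),(662,138),(602,486),(15,370))]
print("housing c",np.mean(C,0),[ (np.linalg.norm(C[i]-C[(i+1)%4]),ang(C[(i+1)%4]-C[i])) for i in range(4)])
print("head",at(*T(286,230),.173),at(*S(353,167),.173),tri(T(286,230),S(353,167)))
h=at(*T(396,260),.076);print("hole",h)
b=[at(*T(626,240),.112),at(*T(594,402),.112)];m=(b[0]+b[1])/2;print("bar",b,m,ang(b[0]-b[1]),ang(m-h),np.linalg.norm(m-h))
bs=[at(*S(404,55),.115),at(*S(605,101),.115)];print("bar side",bs,ang(bs[0]-bs[1]))
# hex corners
for n,P in(("top",[(251,228),(274,197),(310,205),(322,236),(300,264),(262,258)]),("side",[(306,157),(348,139),(396,152),(403,185),(360,199),(310,185)])):
    Q=[at(*(T if n=="top" else S)(*p),.173) for p in P];c=np.mean(Q,0);print(n,c,[(np.linalg.norm(q-c),ang(q-c)) for q in Q])
# side pictures of tool: known items
for n,p in(("beaker",(435,272,.088)),("jar",(426,314,.076)),("flask",(362,183,.102))):print(n,at("top",*p))
E
```

```text
housing c [0.5111 0.0427 0.049 ] [(np.float64(0.3115053238638742), np.float64(-100.17841823013298)), (np.float64(0.18456293786956401), np.float64(171.24283218823155)), (np.float64(0.3162368889248917), np.float64(79.71307361686817)), (np.float64(0.18390732587762712), np.float64(-10.226175783213339))]
head [0.5117 0.043  0.173 ] [0.5138 0.0443 0.173 ] (array([0.5128, 0.0433, 0.1722]), np.float64(0.002148543359317864))
hole [0.506  0.0089 0.076 ]
bar [array([ 0.514 , -0.1127,  0.112 ]), array([ 0.434 , -0.0985,  0.112 ])] [ 0.474  -0.1056  0.112 ] -10.076697768128621 -105.61498570766082 0.12412770283984682
bar side [array([ 0.513 , -0.1012,  0.115 ]), array([ 0.4357, -0.0851,  0.115 ])] -11.758984030124365
top [0.5111 0.0428 0.173 ] [(np.float64(0.016962760525516648), np.float64(85.2340590970403)), (np.float64(0.01750904551844697), np.float64(22.42640092560156)), (np.float64(0.016406004850748755), np.float64(-40.210537060575966)), (np.float64(0.017043317297640845), np.float64(-97.01263133315558)), (np.float64(0.016908891125729804), np.float64(-155.2153881127286)), (np.float64(0.016802537078191404), np.float64(139.0512610944598))]
side [0.5134 0.0453 0.173 ] [(np.float64(0.015962579091983276), np.float64(-12.400667002567012)), (np.float64(0.015414059496183453), np.float64(-75.13733621248451)), (np.float64(0.016134015642477552), np.float64(-137.26116872632264)), (np.float64(0.01676908649195909), np.float64(162.45411501021334)), (np.float64(0.014639114412871421), np.float64(105.38324508501147)), (np.float64(0.015825029047761827), np.float64(39.68689610147761))]
beaker [ 0.5241 -0.4024  0.088 ]
jar [ 0.4399 -0.3846  0.076 ]
flask [ 0.7055 -0.2545  0.102 ]
```

```bash
cat >> h.py <<'E'
from scipy.spatial.transform import Rotation as R
def plan(x,y,z,th=None):
    "remaining shift in tool units (25mm) at present attitude, and turn in 6deg units"
    s=sense();Rm=R.from_quat(s["tool_rot"]).as_matrix();d=Rm.T@(np.array([x,y,z])-s["tcp_pos"])/.025
    t0=np.degrees(np.arctan2(Rm[1,0],Rm[0,0]));print("tool units",np.round(d,3),"theta",round(t0,2),"turn",None if th is None else round((t0-th)/6,3),"tilt",np.round(Rm[:,2],4),"t",s["t"],"F",np.round(s["force"],1))
E
python3 -c "
from h import *
plan(.475,-.1055,.2,-10.1)"
```

```text
tool units [ 16.603 -14.826   1.252] theta 18.9 turn 4.833 tilt [-3.0e-04  1.9e-03 -1.0e+00] t 0.1 F [0.3 0.2 0.4]
```

```bash
python3 -m handwheel '[[[0.4,-0.4,0,0],[0.8,-0.7,0,0],[0.86,-0.76,0,0],[0.86,-0.76,0,0],[0.86,-0.76,0,0],[0.86,-0.76,0,0],[0.86,-0.76,0,0],[0.86,-0.76,0,0],[0.86,-0.76,0,0],[0.86,-0.76,0,0],[0.86,-0.76,0,0],[0.86,-0.76,0,0],[0.86,-0.76,0,0],[0.86,-0.76,0,0],[0.86,-0.76,0,0],[0.86,-0.76,0,0],[0.86,-0.76,0,0],[0.86,-0.76,0,0],[0.8,-0.76,0,0],[0.7,-0.6,0.2,0]]]' 60; python3 -m handwheel '[[[0.4,-0.4,0.2,0],[0,0,0.2,1],[0,0,0.2,1],[0,0,0.2,1],[0,0,0.2,1],[0,0,0.2,0.83],[0,0,0,0],[0,0,0,0]]]' 60; python3 -c "
from h import *
plan(.475,-.1055,.093,-10.1)"
```

```text
t: 2.6
tcp_pos: [0.4732, -0.1103, 0.2265]
tool_rot: [0.986, 0.165, 0.0, -0.0]
force: [0.5, 0.3, 0.2]
finger_gap: 0.703
gripper_force: 0.0
t: 3.6
tcp_pos: [0.4794, -0.0994, 0.1964]
tool_rot: [0.996, -0.087, -0.0, -0.0]
force: [-0.5, 0.1, -0.0]
finger_gap: 0.705
gripper_force: 0.0
tool units [-0.132  0.27   4.135] theta -10.02 turn 0.014 tilt [-1.e-04  0.e+00 -1.e+00] t 3.6 F [-0.5  0.1 -0. ]
```

```bash
python3 -m handwheel '[[[-0.13,0.27,0.4,0],[0,0,0.5,0],[0,0,0.5,0],[0,0,0.5,0],[0,0,0.5,0],[0,0,0.5,0],[0,0,0.5,0],[0,0,0.4,0],[0,0,0.3,0],[0,0,0,0],[0,0,0,0]]]' 60; python3 -m handwheel '[[[0,0,0,0],[0,0,0,0],[0,0,0,0],[0,0,0,0],[0,0,0,0],[0,0,0,0],[0,0,0,0],[0,0,0,0]]]' 0 25;  python3 - <<'E'
from h import *
plan(.475,-.1055,.093,-10.1)
p,d=snapshot("top");cv2.imwrite("pics/top1.png",cv2.resize(p[200:360,120:340,::-1],None,fx=3,fy=3))
E
```

```text
t: 4.97
tcp_pos: [0.4754, -0.1057, 0.094]
tool_rot: [0.996, -0.088, 0.0, 0.0]
force: [0.0, 0.1, -0.6]
finger_gap: 0.705
gripper_force: 0.0
t: 5.98
tcp_pos: [0.4754, -0.1055, 0.094]
tool_rot: [0.996, -0.088, 0.0, -0.0]
force: [-0.9, 1.6, 5.0]
finger_gap: 0.103
gripper_force: 24.6
tool units [-0.015  0.002  0.042] theta -10.09 turn 0.002 tilt [ 4.e-04  0.e+00 -1.e+00] t 5.975 F [-0.9  1.6  5. ]
```

View pics/top1.png

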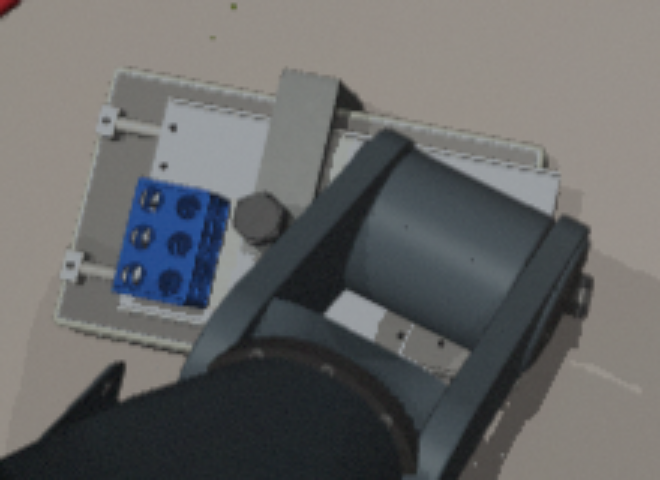

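The gripper holds the bar (opening about 9 mm). The top view shows the bolt head (crop ~(260,218)) still clear of the arm. Next I slide the tray 35 mm along the shaker's +y, which is tool −y.

```bash
python3 -m handwheel '[[[0,-0.2,0,0],[0,-0.2,0,0],[0,-0.2,0,0],[0,-0.2,0,0],[0,-0.2,0,0],[0,-0.2,0,0],[0,-0.2,0,0],[0,0,0,0],[0,0,0,0],[0,0,0,0]]]'; python3 -m handwheel '[[[0,0,0,0],[0,0,0,0],[0,0,0,0],[0,0,0,0]]]' 40; python3 - <<'E'
from h import *
plan(.4815,-.071,.093,-10.1)
p,d=snapshot("side");cv2.imwrite("pics/side1.png",cv2.resize(p[250:400,230:430,::-1],None,fx=4,fy=4,interpolation=cv2.INTER_CUBIC))
E
```

```text
t: 7.28
tcp_pos: [0.4817, -0.071, 0.094]
tool_rot: [0.996, -0.088, 0.0, -0.0]
force: [0.9, 3.7, 4.8]
finger_gap: 0.103
gripper_force: 24.9
t: 7.78
tcp_pos: [0.4812, -0.0712, 0.0936]
tool_rot: [0.996, -0.088, -0.0, -0.0]
force: [-0.6, 0.2, 0.2]
finger_gap: 0.467
gripper_force: 0.0
tool units [ 0.01  -0.01   0.026] theta -10.09 turn 0.002 tilt [-4.e-04  1.e-04 -1.e+00] t 7.775 F [-0.6  0.2  0.2]
```

View pics/side1.png

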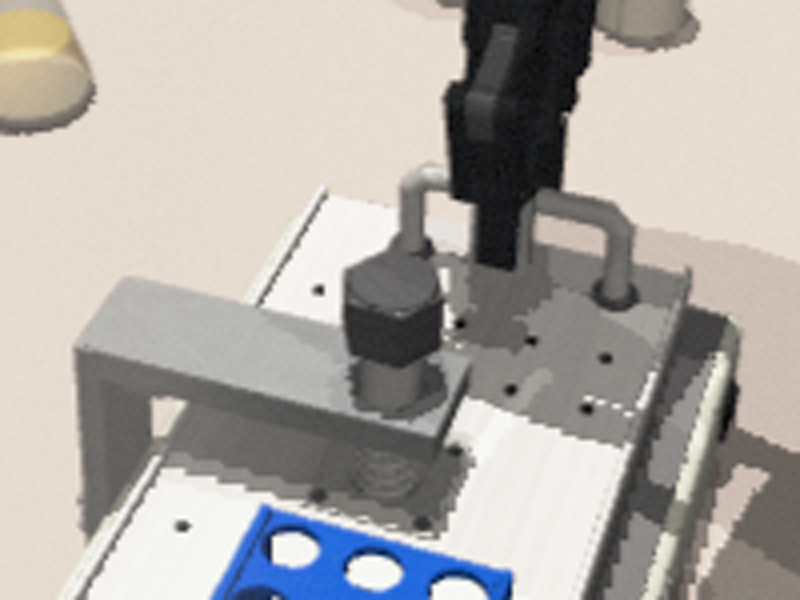

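The side view shows the bolt dropped: the head face is now at crop (393,282), about 9 px lower than before, and the tray is centred below it. I'll lift clear, then measure the head's height and flats.

```bash
python3 -m handwheel '[[[0,0,-0.3,0],[0,0,-0.6,0],[0,0,-0.8,0],[0,0,-0.8,0],[0,0,-0.8,0],[0,0,-0.8,0],[0,0.3,-0.5,0],[0,0.8,0,0],[0,0.9,0,0],[0,0.9,0,0],[0,0.9,0,0],[0,0.5,0,0],[0,0,0,0]]]' 60; python3 - <<'E'
from h import *
from scipy.optimize import least_squares
np.set_printoptions(precision=4,suppress=True,linewidth=250)
plan(.512,.0435,.2)
for n in("side","top"):
    p,d=snapshot(n);g=cv2.cvtColor(p,cv2.COLOR_RGB2GRAY);np.save(n+"2.npy",p)
    u,v=np.round(proj(n,(.5125,.0435,.1585))).astype(int);print(n,u,v)
    print(g[v-16:v+22,u-17:u+18] if n=="side" else g[v-14:v+18,u-14:u+20])
E
```

```text
t: 9.45
tcp_pos: [0.4623, -0.1777, 0.2088]
tool_rot: [0.996, -0.089, -0.0, -0.0]
force: [-0.6, 0.2, -0.1]
finger_gap: 0.703
gripper_force: 0.0
tool units [ 0.391 -9.059  0.353] theta -10.18 turn None tilt [-0.0001  0.0002 -1.    ] t 9.45 F [-0.6  0.2 -0.1]
side 329 320
[[227 226 223 ... 208 210 209]
 [225 225 220 ... 210 209 209]
 [225 223 225 ... 223 222 219]
 ...
 [166 167 165 ... 175 178 190]
 [170 166 168 ... 168 169 170]
 [170 168 170 ... 168 168 149]]
top 208 272
[[151 151 150 ... 118  56  55]
 [149 151 147 ... 116  45  65]
 [150 151 151 ... 102  44  73]
 ...
 [150 150 150 ... 133 145 150]
 [150 151 150 ... 142 151 150]
 [152 150 150 ... 136 150 150]]
```

```bash
python3 - <<'E'
import numpy as np,cv2
from h import proj
for n in("side","top"):
    g=cv2.cvtColor(np.load(n+"2.npy"),cv2.COLOR_RGB2GRAY)
    u,v=np.round(proj(n,(.5125,.0435,.1585))).astype(int)
    print(n,u-14,v-12)
    for r in g[v-12:v+13,u-14:u+15]:print("".join(f"{x:4d}" for x in r))
E
```

```text
side 315 308
 226 224 222 221 222 223 223 221 223 225 226 225 226 193 124  95 101 105 105  98  87 178 221 225 222 224 225 226 225
 223 221 222 221 222 223 221 222 221 226 226 224 192 128  88  90 101 104 104 100  87  97 140 188 195 201 203 201 199
 222 223 222 222 222 223 221 223 226 225 223 226 152  96  85  93 100 103 105 100  79  44  57 171 194 196 193 195 191
 222 223 221 221 223 221 221 225 224 224 226 199 126  91  86  93 101 101 102  97  79  56  41 139 184 195 195 195 193
 222 223 222 223 220 221 223 225 224 226 193 151 103  88  92  90  90 101 104  86  61  51  46  77 174 199 197 193 194
 220 220 223 222 222 221 223 224 188 142 116 106  97  98  98  95  95  75  65  54  49  51  41  78 125 138 137 121 111
 221 222 223 222 223 202 163 134 113 104  98 100 100  99 100 100 100  94  95  91  70  49  81 113 123 126 126 119 121
 222 222 221 207 179 135 110  98  95 100  96 101  99 100  99 100  99  96  98  95  95  94 102 116 123 123 123 123 121
 220 187 172 134 112 101 101 100  98  92  95  96 100  98  99  98  97 101  99  98  98  97 101 109 119 126 123 122 123
 188 134 106  97 100  97 101  97 1
[... 4074 characters left out ...]
151 150 150 151 152 151 149 115  89  66  75  80  78  78  79  67  66  61  60  66  29  33  48  59  69 106 101  74  50
 150 150 151 152 151 150 143 118 112  90  70  81  64  61  55  49  47  41  38  34  33  42  56  66  96 102 103  56  51
 152 151 150 149 151 150 141 118 119 114  92  69  49  41  38  35  35  39  39  53  56  58  57  69 106 106 102  45  58
 151 151 152 150 150 150 131 120 121 119 114 105  58  46  48  64  55  55  58  61  59  62  61  67 108 116  99  44  64
 151 148 151 151 151 151 134 119 121 121 121 120 109  71  74  77  74  58  60  60  59  70 111 111 118 120  99  46  68
 151 151 152 150 150 151 145 127 135 118 112 109 123 112  81  78  78  73  79 111 110 111 123 125 122 119  70  51  71
```

```bash
python3 - <<'E'
from h import *
np.set_printoptions(precision=4,suppress=True)
print(tri(("top",207.7,272.7),("side",327.9,320.75)),at("top",207.7,272.7,.1585),at("side",327.9,320.75,.1585))
plan(.5125,.0435,.2,161)
E
```

```text
(array([0.5128, 0.0437, 0.1577]), np.float64(0.0013519678700571348)) [0.512  0.0435 0.1585] [0.5133 0.0446 0.1585]
tool units [ 0.435 -9.016  0.355] theta -10.09 turn -28.515 tilt [-0.0004  0.0007 -1.    ] t 9.55 F [ 0.3  0.5 -0.2]
```

```bash
python3 -m handwheel '[[[0.04,-0.5,0,0],[0.04,-0.9,0,0],[0.04,-0.95,0,0],[0.04,-0.95,0,0],[0.04,-0.95,0,0],[0.05,-0.95,0,0],[0.05,-0.95,0,0],[0.04,-0.95,0,0],[0.04,-0.95,0,0],[0.06,-0.96,0.3,0]]]' 60; python3 -m handwheel '[[[0,0,0,-1],[0,0,0,-1],[0,0,0,-1],[0,0,0,-1],[0,0,0,-1],[0,0,0,-1],[0,0,0,-1],[0,0,0,-1],[0,0,0,-1],[0,0,0,-1],[0,0,0,-1],[0,0,0,-1],[0,0,0,-1],[0,0,0,-1],[0,0,0,-1],[0,0,0,-1],[0,0,0,-1],[0,0,0,-1],[0,0,0,-1],[0,0,0,-1]]]';python3 -m handwheel '[[[0,0,0,-1],[0,0,0,-1],[0,0,0,-1],[0,0,0,-1],[0,0,0,-1],[0,0,0,-1],[0,0,0,-1],[0,0,0,-1],[0,0,0,-0.5],[0,0,0,0],[0,0,0,0]]]'; python3 -c "
from h import *
plan(.5125,.0438,.133,161);print(sense()['q'])"
```

```text
t: 10.8
tcp_pos: [0.5128, 0.0452, 0.2017]
tool_rot: [0.996, -0.087, 0.001, -0.0]
force: [0.1, -0.7, -0.5]
finger_gap: 0.702
gripper_force: 0.0
t: 13.3
tcp_pos: [0.5122, 0.0445, 0.2013]
tool_rot: [0.572, 0.82, 0.0, -0.0]
force: [-0.5, -0.5, -0.5]
finger_gap: 0.705
gripper_force: 0.0
t: 14.68
tcp_pos: [0.5125, 0.0437, 0.2013]
tool_rot: [0.166, 0.986, 0.0, -0.0]
force: [-0.1, 0.4, 0.1]
finger_gap: 0.703
gripper_force: 0.0
tool units [0.003 0.004 2.733] theta 160.93 turn -0.012 tilt [-2.e-04  2.e-04 -1.e+00] t 14.675 F [-0.1  0.4  0.1]
[-1.32585403e-01  4.21186904e-01  1.73981557e+00  1.73613840e-04
  9.80791410e-01 -1.37063776e+00]
```

```bash
python3 -m handwheel '[[[0,0,0.3,0],[0,0,0.4,0],[0,0,0.4,0],[0,0,0.4,0],[0,0,0.4,0],[0,0,0.4,0],[0,0,0.3,0],[0,0,0.13,0],[0,0,0,0],[0,0,0,0]]]'; python3 -m handwheel '[[[0,0,0,0],[0,0,0,0],[0,0,0,0],[0,0,0,0],[0,0,0,0],[0,0,0,0]]]' 0 25;  python3 - <<'E'
from h import *
plan(.5125,.0438,.133,161);print(sense()["ft_torque"],sense()["finger_gap"]*85.4)
p,d=snapshot("side");cv2.imwrite("pics/side3.png",cv2.resize(p[230:400,230:430,::-1],None,fx=3.5,fy=3.5,interpolation=cv2.INTER_CUBIC))
E
```

```text
t: 15.92
tcp_pos: [0.5131, 0.0428, 0.1334]
tool_rot: [0.166, 0.986, 0.0, 0.0]
force: [-0.9, 1.0, 0.4]
finger_gap: 0.705
gripper_force: 0.0
t: 16.68
tcp_pos: [0.5132, 0.0431, 0.1333]
tool_rot: [0.166, 0.986, 0.0, 0.0]
force: [0.2, 3.3, 2.8]
finger_gap: 0.352
gripper_force: 26.8
tool units [0.036 0.019 0.011] theta 160.91 turn -0.015 tilt [ 1.e-03  3.e-04 -1.e+00] t 16.675 F [0.2 3.3 2.8]
[ 0.44241759 -0.17141233 -0.04186292] 30.03267080409547
```

View pics/side3.png

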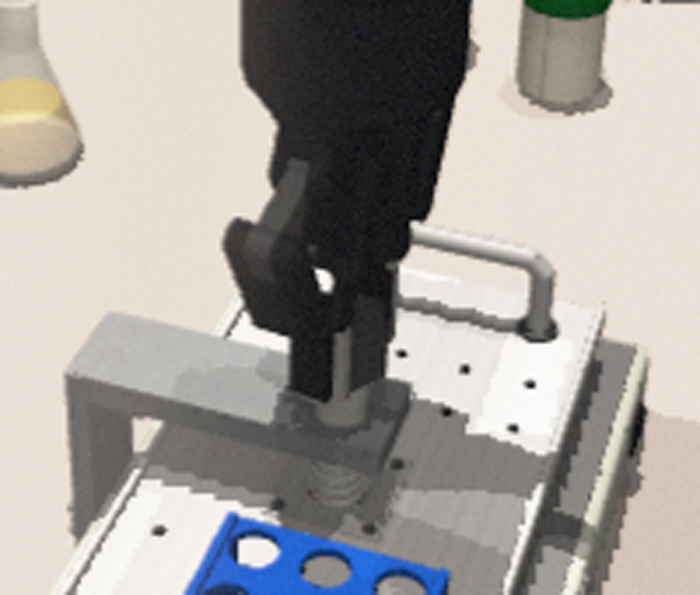

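Grip opening is 30.0 mm, so the pads are square on the flats, with the bolt at about 0.68 rad. I turn back 57° and then open so the thread can drop.

```bash
python3 -m handwheel '[[[0,0,0,-0.5],[0,0,0,-1],[0,0,0,-1],[0,0,0,-1],[0,0,0,-1],[0,0,0,-1],[0,0,0,-1],[0,0,0,-1],[0,0,0,-1],[0,0,0,-0.7],[0,0,0,-0.3],[0,0,0,0],[0,0,0,0],[0,0,0,0]]]';python3 -c "
from h import *
plan(.5125,.0438,.133);print(sense()['ft_torque'])"; python3 -m handwheel '[[[0,0,0,0],[0,0,0,0],[0,0,0,0],[0,0,0,0]]]' 50;  python3 - <<'E'
from h import *
plan(.5125,.0438,.133);print(sense()["ft_torque"],sense()["finger_gap"]*85.4)
p,d=snapshot("side");cv2.imwrite("pics/side4.png",cv2.resize(p[230:400,230:430,::-1],None,fx=3.5,fy=3.5,interpolation=cv2.INTER_CUBIC))
E
```

```text
t: 18.48
tcp_pos: [0.5129, 0.043, 0.133]
tool_rot: [-0.325, 0.946, 0.0, 0.0]
force: [2.7, 2.9, -2.6]
finger_gap: 0.351
gripper_force: 26.3
tool units [-0.007  0.037  0.002] theta -142.11 turn None tilt [ 3.e-04  2.e-04 -1.e+00] t 18.475 F [ 2.7  2.9 -2.6]
[ 0.57787965 -0.43459222  0.03145362]
t: 18.98
tcp_pos: [0.5127, 0.0427, 0.1331]
tool_rot: [-0.325, 0.946, -0.0, -0.0]
force: [-0.4, -0.7, -0.4]
finger_gap: 0.585
gripper_force: 0.0
tool units [-0.021  0.039  0.005] theta -142.09 turn None tilt [-2.e-04 -2.e-04 -1.e+00] t 18.975 F [-0.4 -0.7 -0.4]
[ 0.05081276 -0.02744684 -0.00797043] 49.99829362552038
```

View pics/side4.png

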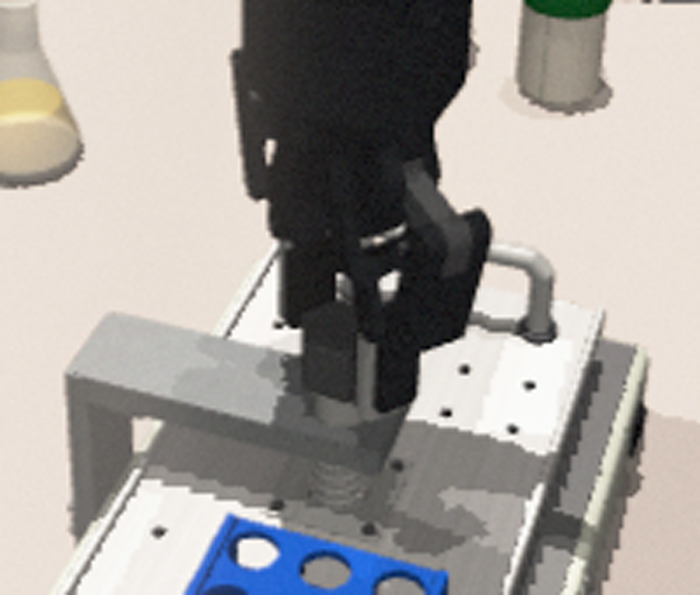

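The fingers are open and the head's lower edge is at crop (340,398), about 2.5 px lower than before, so the thread seems to have dropped. I'll lift briefly to confirm the height and the angle.

```bash
python3 -m handwheel '[[[0,0,-0.4,0],[0,0,-0.8,0],[0,0,-0.9,0],[0,0,-0.9,0],[0,0,0,0]]]' 60;  python3 - <<'E'
from h import *
p,d=snapshot("side");o=np.load("side2.npy");g=cv2.cvtColor(p,cv2.COLOR_RGB2GRAY)
# shift of head: template from earlier picture
best=[]
G=cv2.cvtColor(o,cv2.COLOR_RGB2GRAY)
# head's lower dark region -> collar boundary column profiles
for name,a in(("old",G),("new",g)):
    print(name);print(a[324:350,322:336:3].T)
print("expected rows old/new head bottom",proj("side",(.5128,.0437,.136)),proj("side",(.5128,.0437,.132)))
plan(.5125,.0438,.129)
cv2.imwrite("pics/side5.png",cv2.resize(p[230:380,230:430,::-1],None,fx=4,fy=4,interpolation=cv2.INTER_CUBIC))
E
```

```text
t: 19.65
tcp_pos: [0.5142, 0.0427, 0.2101]
tool_rot: [-0.325, 0.946, -0.001, 0.002]
force: [-0.2, 0.7, 0.8]
finger_gap: 0.704
gripper_force: 0.0
old
[[ 94  91  65  57  43  44  46  47  41  43  46  37  44  46  44  42  85  83
   85  84  86  87  87  88  91  88]
 [100  95  90  81  51  40  43  47  39  45  43  38  40  45  42  41  46  84
   92  96  96  92  92  98  96  97]
 [ 96  98  94  81  85  58  42  41  42  42  43  43  45  44  43  44  40  46
   87  95  97  98  96  95  95  91]
 [ 97  98  90  69  93  57  44  38  35  37  37  43  37  44  46  41  36  59
   89  94  93  92  93  96  93  90]
 [ 95  92  77  62  45  38  40  40  40  39  33  41  43  41  38  41  75  78
   77  75  74  74  71  69  69  68]]
new
[[ 53  55  54  53  55  53  56  47  49  52  49  44  47  48  46  49  44  46
   48  87  93  90  94  95  95  96]
 [ 53  53  56  52  52  53  58  54  49  45  46  48  48  45  50  48  50  45
   48  47  94 100 102 101 106 103]
 [ 57  51  50  53  56  53  57  60  54  49  45  50  52  42  47  49  48  51
   45  43  46  88 101 104 102 104]
 [ 50  51  53  53  53  52  57  54  47  47  44  42  41  47  48  44  47  42
   41  46  68  96 101  98  97  99]
 [ 46  38  37  44  48  53  55  44  38  45  43  45  42  46  48  44  46  42
   43  76  76  77  77  76  72  70]]
expected rows old/new head bottom [327.93621702 334.15110323] [327.85216159 336.55745244]
tool units [0.004 0.054 3.197] theta -142.08 turn None tilt [ 2.3e-03 -3.0e-04 -1.0e+00] t 19.7 F [ 0.   0.4 -0.8]
```

View pics/side5.png

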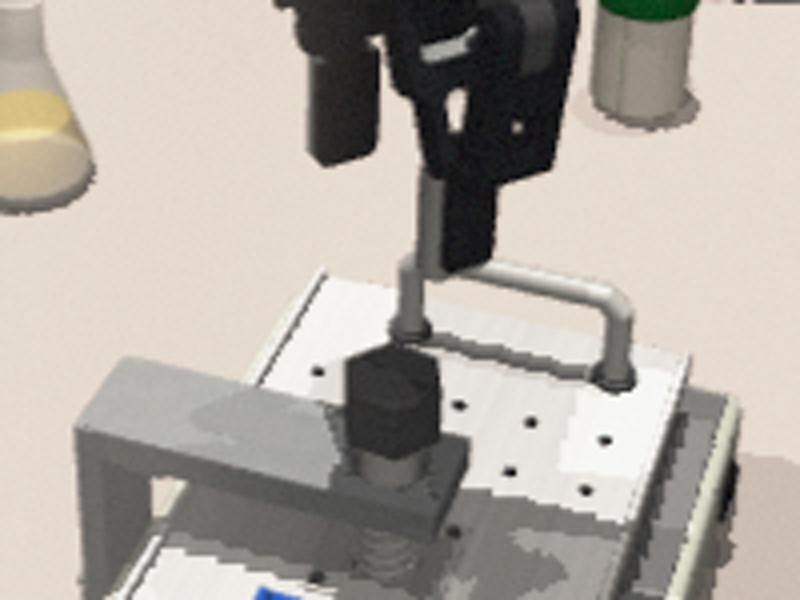

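The head edge is about 3 px (~5 mm) lower and the bolt is still square to the fingers, so the thread has dropped in. I regrip 4 mm lower and turn forward while following the pitch down.

```bash
python3 -m handwheel '[[[0,0.05,0.4,0],[0,0,0.8,0],[0,0,0.9,0],[0,0,0.7,0],[0,0,0.4,0],[0,0,0,0],[0,0,0,0]]]' 60;  python3 -m handwheel '[[[0,0,0,0],[0,0,0,0],[0,0,0,0],[0,0,0,0],[0,0,0,0],[0,0,0,0]]]' 0 30; python3 -m handwheel '[[[0,0,0.004,0.5],[0,0,0.004,1],[0,0,0.004,1],[0,0,0.004,1],[0,0,0.004,1],[0,0,0.004,1],[0,0,0.004,1],[0,0,0.004,1],[0,0,0.004,1],[0,0,0.004,1],[0,0,0.004,1],[0,0,0.004,1],[0,0,0.004,1],[0,0,0.004,1],[0,0,0.004,1],[0,0,0.004,1],[0,0,0.004,1],[0,0,0.004,1],[0,0,0.004,0.5],[0,0,0,0]]]'; python3 -c "
from h import *
plan(.5125,.0438,.127);print(sense()['ft_torque'])"
```

```text
t: 20.58
tcp_pos: [0.5123, 0.0439, 0.1282]
tool_rot: [-0.325, 0.946, -0.0, 0.0]
force: [-0.8, -0.8, -0.4]
finger_gap: 0.707
gripper_force: 0.0
t: 21.32
tcp_pos: [0.5128, 0.0434, 0.1286]
tool_rot: [-0.325, 0.946, -0.001, 0.001]
force: [0.2, -4.6, 4.9]
finger_gap: 0.352
gripper_force: 31.1
t: 23.82
tcp_pos: [0.513, 0.0439, 0.1266]
tool_rot: [0.574, 0.819, 0.001, 0.001]
force: [2.3, -1.2, 6.5]
finger_gap: 0.351
gripper_force: 30.6
tool units [ 0.002 -0.023 -0.015] theta 109.93 turn None tilt [ 2.5e-03  1.0e-04 -1.0e+00] t 23.825 F [ 2.3 -1.2  6.5]
[-0.22176667 -0.30459627 -0.04309578]
```

```bash
python3 -m handwheel '[[[0,0,0.004,0.5],[0,0,0.004,1],[0,0,0.004,1],[0,0,0.004,1],[0,0,0.004,1],[0,0,0.004,1],[0,0,0.004,1],[0,0,0.004,1],[0,0,0.004,1],[0,0,0.004,1],[0,0,0.004,1],[0,0,0.004,1],[0,0,0.004,1],[0,0,0.004,1],[0,0,0.004,1],[0,0,0.004,1],[0,0,0.004,1],[0,0,0.004,1],[0,0,0.004,0.5],[0,0,0,0]]]'; python3 -c "
from h import *
plan(.5125,.0438,.127);print(sense()['ft_torque'],sense()['q'][5])"
python3 -m handwheel '[[[0,0,0,0],[0,0,0,0],[0,0,0,0],[0,0,0,0]]]' 60
python3 -m handwheel '[[[0,0,0,-1],[0,0,0,-1],[0,0,0,-1],[0,0,0,-1],[0,0,0,-1],[0,0,0,-1],[0,0,0,-1],[0,0,0,-1],[0,0,0,-1],[0,0,0,-1],[0,0,0,-1],[0,0,0,-1],[0,0,0,-1],[0,0,0,-1],[0,0,0,-1],[0,0,0,-1],[0,0,0,-1],[0,0,0,-1],[0,0,0,-1],[0,0,0,-1]]]'
python3 -m handwheel '[[[0,0,0,0],[0,0,0,0],[0,0,0,0],[0,0,0,0],[0,0,0,0],[0,0,0,0],[0,0,0,0]]]' 0 30; python3 -c "
from h import *
plan(.5125,.0438,.1235)"
```

```text
t: 26.32
tcp_pos: [0.5136, 0.0434, 0.1248]
tool_rot: [1.0, 0.017, 0.002, 0.001]
force: [2.9, -2.6, 4.9]
finger_gap: 0.35
gripper_force: 30.8
tool units [-0.044 -0.019 -0.088] theta 1.97 turn None tilt [ 0.0034 -0.001  -1.    ] t 26.325 F [ 2.9 -2.6  4.9]
[-0.67050191 -0.24868948  0.00292748] 1.4043982841707572
t: 26.82
tcp_pos: [0.5117, 0.044, 0.124]
tool_rot: [1.0, 0.017, -0.0, -0.0]
force: [0.4, -0.9, 0.7]
finger_gap: 0.704
gripper_force: 0.0
t: 29.32
tcp_pos: [0.5119, 0.0439, 0.1242]
tool_rot: [0.484, 0.875, -0.0, -0.0]
force: [0.2, 0.6, -0.3]
finger_gap: 0.703
gripper_force: 0.0
t: 30.2
tcp_pos: [0.5124, 0.044, 0.1244]
tool_rot: [0.486, 0.874, 0.0, 0.0]
force: [2.3, 2.8, 1.9]
finger_gap: 0.348
gripper_force: 31.6
tool units [-0.007 -0.002  0.036] theta 121.9 turn None tilt [ 9.e-04  2.e-04 -1.e+00] t 30.2 F [2.3 2.8 1.9]
```

```bash
python3 -m handwheel '[[[0,0,0.004,0.5],[0,0,0.004,1],[0,0,0.004,1],[0,0,0.004,1],[0,0,0.004,1],[0,0,0.004,1],[0,0,0.004,1],[0,0,0.004,1],[0,0,0.004,1],[0,0,0.004,1],[0,0,0.004,1],[0,0,0.004,1],[0,0,0.004,1],[0,0,0.004,1],[0,0,0.004,1],[0,0,0.004,1],[0,0,0.004,1],[0,0,0.004,1],[0,0,0.004,1],[0,0,0.004,1]]]'; python3 -m handwheel '[[[0,0,0.004,1],[0,0,0.004,1],[0,0,0.004,1],[0,0,0.004,0.5],[0,0,0,0],[0,0,0,0],[0,0,0,0],[0,0,0,0],[0,0,0,0],[0,0,0,0]]]'; python3 - <<'E'
from h import *
plan(.5125,.0438,.1235);s=sense();print(s["ft_torque"],s["finger_gap"]*85.4,s["gripper_force"])
p,d=snapshot("side");cv2.imwrite("pics/side6.png",cv2.resize(p[230:380,230:430,::-1],None,fx=4,fy=4,interpolation=cv2.INTER_CUBIC))
E
```

```text
t: 32.7
tcp_pos: [0.514, 0.0435, 0.1225]
tool_rot: [0.999, 0.041, 0.002, 0.0]
force: [3.9, 1.7, 0.3]
finger_gap: 0.347
gripper_force: 31.7
t: 33.95
tcp_pos: [0.5139, 0.0432, 0.1222]
tool_rot: [0.99, -0.139, 0.002, 0.0]
force: [5.4, -1.4, 0.2]
finger_gap: 0.349
gripper_force: 31.4
tool units [-0.062 -0.008 -0.053] theta -16.03 turn None tilt [ 0.0041 -0.0011 -1.    ] t 33.95 F [ 5.4 -1.4  0.2]
[-0.03144226 -0.92574551 -0.03421717] 29.823787408257214 31.352206770388875
```

View pics/side6.png

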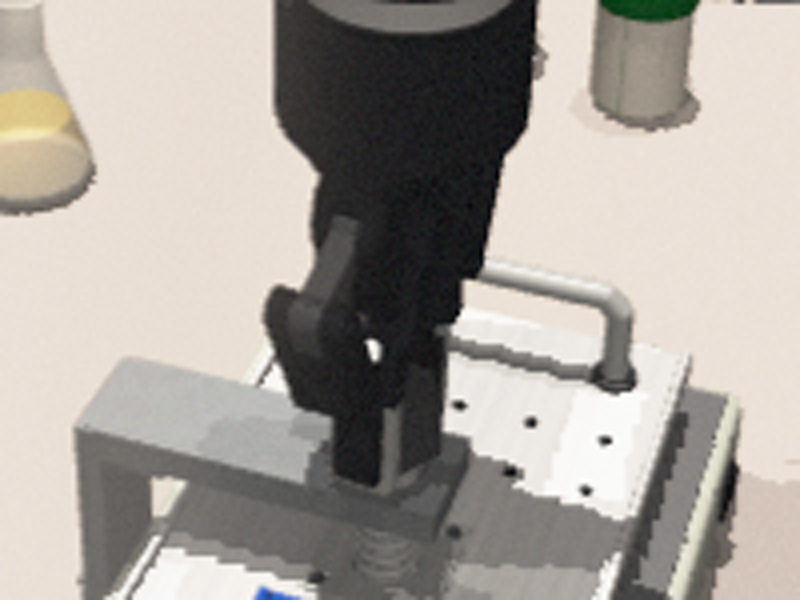

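The side view shows the fingers closed on the head (crop ~(385,450)). The pads measure 29.8 mm opening and 31 N, and the bolt is about one turn in. I'll hand in.

```bash
python3 -c "
from station import *
print(sign_off())"
```

```text
the job is handed in; nothing more can be done
None
```

I slid the tray until the bolt fell in, turned the bolt back until its thread dropped, then forward about 0.98 turn, and handed the job in with the fingers closed on its head at about 31 N; the sign-off returned no verdict.

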